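# Survey a balance pan with a contamination monitor

### The job

Check the weighing balance for contamination: pick up the hand-held monitor and first prove it on the check source, holding it still and level for a second or two with its window centred about a centimetre above the disc. Then lift it over the glass of the draught shield and hold it still and level with its window centred about a centimetre above the weighing pan, its length running front to back of the balance, and finish there while still holding it. Do not touch the check source or any part of the balance, and leave the bottles standing where they are.

Things in the scene. Friction and masses are not known exactly. Their poses are not given: they have to be found in the camera images.
- monitor_grip (a point): Centre of the top handle of the loose hand-held monitor (about 0.5 kg, balanced under this point), 77 mm above its feet. In mm: grey case 150 long (x), 68 wide, top 40 above the feet; black handle bar along x, 20 wide (y), 20 high, 27 free under it; from 40 in front (-x) of this point stands a display head 58 wide, 72 high, and 40 behind it a post. z up; starts on its feet on the bench (z = 0)
- monitor_window (a point): Centre of the round detector window (diameter 45 mm) in the middle of the monitor's underside, level with the bottom of its four small rubber feet, its lowest parts; 77 mm straight below monitor_grip. Same axes: x along the monitor's length, z up
- source_top (a point): Centre of the top face of the check source: a flat steel disc, diameter 50 mm, set in the middle of a square aluminium plate 76 x 76 mm screwed flat to the bench; the disc's top is 10 mm above the bench and 2 mm above the plate. z up
- pan_top (a point): Centre of the top face of the balance's weighing pan, a round steel plate of diameter 115 mm, 70 mm above the bench. x is the balance's front-to-back line, z up. Round it stands a glass draught shield, open at the top: 190 (x) by 150 (y) mm inside, centred on this point, walls about 6 mm thick, upper edge 80 mm above the pan (150 mm above the bench)
- balance: White precision balance, fixed, 300 deep (x, front with sloping display panel at -x) by 200 mm wide (y), housing 58 mm high with the draught shield on its rear part up to 150 mm. Origin under the middle of its base on the bench; the pan centre lies 45 mm towards +x of it
- jar: Wide white jar with white cap, diameter 66 mm, height 105 mm, standing between check source and balance; to be left alone. Origin at the centre of its underside
- flask: Clear reagent bottle with blue cap, diameter 60 mm, height 140 mm, standing there too; to be left alone. Origin at the centre of its underside
- amber: Brown bottle with black cap, diameter 56 mm, height 125 mm, standing there too; to be left alone. Origin at the centre of its underside
Not all that is in view belongs to the job. What is shaped like the part that bears monitor_grip but green, turquoise or yellow is not meant.

How it is judged:
On the way:
1. The monitor is held still and level for one second with its window centred (within 12 mm) 3 to 25 mm above the check source's disc (horizontal distance between monitor_window and source_top below 0.012 m and z of monitor_window in the frame of source_top between 0.003 and 0.025 m and angle between monitor_window's own z axis and vertical below 0.14 rad and linear speed of monitor below 0.025 m/s and contact force between monitor and the fingers above 1 N), for 1 s.
At the end, for the whole second after the job is handed in: Gripper still holds the monitor, still, level within 8 degrees, window centred within 12 mm over the pan and 3 to 25 mm above it, length within 11 degrees of the balance's front-to-back line (either way round), nothing touching the balance, bottles upright and within 30 mm of where they stood (horizontal distance between monitor_window and pan_top below 0.012 m and z of monitor_window in the frame of pan_top between 0.003 and 0.025 m and angle between monitor_window's own z axis and vertical below 0.14 rad and angle between the x axis of monitor_window and the x axis of pan_top, either way round below 0.2 rad and linear speed of monitor below 0.025 m/s and contact force between monitor and the fingers above 1 N and contact force between balance and anything else below 0.3 N and distance of each of jar, flask, amber from where it was at the start of the episode below 0.03 m and angle between each of jar, flask, amber's own z axis and vertical below 0.2 rad); the arm keeps its last pose, push and grip.
It fails at once if anything touches the balance, its glass or its pan (over 0.5 N) (contact force between balance and anything else above 0.5 N).
It fails at once if anything touches the check source or its plate (over 0.5 N) (contact force between source and anything else above 0.5 N).
It fails at once if a bottle is pushed over 30 mm or tipped (distance of any of jar, flask, amber from where it was at the start of the episode above 0.03 m or angle between any of jar, flask, amber's own z axis and vertical above 0.3 rad).
It also fails if it takes over 58 s, if anything falls off the work surface, if the arm or the gripper's body presses on something with over 40 N, if the wrist force passes 120 N, or if a joint passes its speed limit or range.

### The arm

A 7-joint arm with a two-finger parallel gripper is mounted at the origin on the work surface. World frame = base frame: x ahead of the robot, y to its left, z up, the work surface at z = 0. Lengths are in m, angles in rad, forces in N, time in s.
With the tool pointing down it reaches from about 0.4 to 0.9 m from the base axis. Payload 5.6 kg.
Tool frame: the origin (TCP) lies midway between the tips of the shut fingers; the grasp point (between the pads) lies 19 mm behind it (arm.grasp_offset is the z of the grasp point in the tool frame, in m); z points along the fingers, y is the line along which they close (so a half turn about z gives the same grasp; the last joint's range is limited). The gripper opens to 92 mm and grips with 3 to 60 N. Pads are 20 mm wide; open, the fingers measure 128 mm over their backs; the gripper's body (75 mm by 189 mm) begins 69 mm behind the grasp point.
Start: joints at [-1.225, 0.468, -0.012, 1.603, 0.006, 1.071, -0.056], TCP at [0.246, 0.601, 0.215] pointing down, gripper open.
Joint ranges: [-2.53, 2.53], [-0.31, 2.02], [-1.57, 1.55], [0.28, 2.44], [-1.29, 4.43], [0.15, 1.84], [-2.92, 2.92]. Speed limits (rad/s): [2.57, 2.57, 3.14, 3.14, 3.14, 3.14, 3.14].

### API

Orientations are given as a unit quaternion [w, x, y, z].
In Python, from bench import arm gives the robot as it stands. The module is installed in compiled form; this text tells all that it offers.
- The arm moves only by the tool arm_command, never from a script. Its argument "plan" is a list of rows, each an object of numbers: "x", "y", "z": the shift along the tool's x, y, z in m; "yaw": the turn about the tool's z in rad; "gripper": the closure, from -1 (fully open) to 1 (shut). A call has 1 to 8 rows; each row shifts and turns the commanded pose from where the row before left it, along the tool's axes as they then stand; what a row does not reach is not made up. A row lasts 1/12 s, in which the tool goes at most 41.7 mm and 7.16 degrees, less where a joint would pass 70% of its speed; a pose out of reach is approached as far as the arm can. A call is refused whole if a number of a shift passes 0.0417 or a number of a turn 0.125, either way. A call with a gripper value outside its range is refused whole. The fingers move at their own pace and stop on an object; "squeeze" is the grip in N (left out, the last holds). Time passes only in rows, so rows that do not move let the fingers close. It gives the time, the measured TCP pose, the force, the opening and the grip force at its end, in the units of the state.
- arm.read_state(): the state, without advancing time (a new reading comes with each control period).
- arm.camera(name): name is "scene" or "top" or "wrist"; returns a dict with "pixels" (480x640x3 uint8, blue, green, red), "depth" (480x640 float32, m along the optical axis (not along the pixel's ray), 0 where there is no reading), "fx", "fy", "cx", "cy" (pixels), "R" (3x3) and "t" (3): a world point X has camera coordinates R X + t. Camera axes: x right, y down, z forward; pixel columns grow to the right and rows downward; lengths in m; the calibration is good to about 2 mm. A picture is of the moment at which its call begins.
- arm.close_job(): hands the job in; it is judged then, once.
Trained networks look in a picture, given as the dict that the camera call returned (one of the last four; its "shot" number tells which), for a name from the list of things; names that differ only in an ending like _2 or _b are one class to them, and where a whole thing is asked for, a point or a joint stands for the part that bears it (a point fixed in the world has none). Each returns a list of dicts, best first, with "p" (0 to 1); they miss things now and then, are a little off and sometimes report something else, mostly with a low value. They report only what shows in the picture. A call takes as long as a camera call. They do not tell look-alikes from the thing itself.
- arm.regions_of(label, picture): "region" (480x640 bool, what is visible of it) and "xy" ([column, row] in pixels, amid what is visible of it).
The state is a dict: "time": time; "joints": joint angles; "joint_vel": joint speeds; "effort": joint torques, N m; "eef_pos": TCP position; "orientation": TCP orientation; "ft_force": force on the tool from outside, world axes, zero at the start; "ft_torque": the same for the moment, N m; "opening": opening from 0.0 (shut) to 1.0 (fully open); "gripper_force": force on a finger pad.
Only numpy, scipy, OpenCV 4.12 (cv2) and the standard library are available. Lean on these libraries where they do the work, as an engineer would, in place of code of your own. Each camera call takes 0.05 s, during which the arm holds its last target. There are 200 camera calls.

## Working session

There is one attempt and no reset: what is moved stays moved. The work goes in short steps, Python scripts to look and compute and a tool call to move; the robot and the scene stay as the last step left them, time stands still between calls to the robot, and variables do not carry over. Pictures are saved under pics/ and viewed, at most 10 in all, crops included, and the job is handed in when it is done.

Besides the shell and the picture viewer there is one more tool, called after "Call:" by a JSON object that holds its "op" and its "data", one argument or row to a line. arm_command: Moves the arm, as the interface text tells. Its arguments: {"type":"object","properties":{"plan":{"type":"array","items":{"type":"object","properties":{"x":{"type":"number"},"y":{"type":"number"},"z":{"type":"number"},"yaw":{"type":"number"},"gripper":{"type":"number"}}}},"squeeze":{"type":"number"}},"required":["plan"]}

```bash
mkdir -p pics
cat > h.py <<'E'
import numpy as np, cv2
from bench import arm
def pts(c,m=None):
    d=c["depth"]; ok=d>0
    if m is not None: ok&=m
    v,u=np.nonzero(ok); z=d[v,u]
    P=np.c_[(u-c["cx"])/c["fx"]*z,(v-c["cy"])/c["fy"]*z,z]
    return (P-np.array(c["t"]))@np.array(c["R"])
E
python3 - <<'E'
from h import *
ims=[]
for n in ["scene","top"]:
    c=arm.camera(n); cv2.imwrite(f"pics/{n}0.png",c["pixels"])
    for l in ["monitor_grip","source_top","balance","jar","flask","amber"]:
        for r in arm.regions_of(l,c)[:3]:
            P=pts(c,r["region"]); 
            if len(P)>5: print(n,l,round(r["p"],2),np.round(r["xy"]),len(P),np.round(np.median(P,0),3),np.round(np.percentile(P,2,axis=0),3),np.round(np.percentile(P,98,axis=0),3))
s=arm.read_state();print(s["time"],s["eef_pos"],s["orientation"],s["opening"],arm.grasp_offset)
E
```

```text
scene monitor_grip 0.97 [192. 230.] 2546 [ 0.668 -0.303  0.039] [ 0.605 -0.384 -0.001] [ 0.72  -0.238  0.087]
scene monitor_grip 0.93 [299. 237.] 2527 [ 0.474 -0.172  0.039] [ 0.403 -0.211  0.009] [ 0.547 -0.145  0.086]
scene monitor_grip 0.85 [232. 303.] 2354 [ 0.676 -0.084  0.04 ] [ 0.63  -0.177  0.009] [ 0.712 -0.033  0.087]
scene source_top 0.62 [266. 202.] 803 [ 0.471 -0.337  0.006] [ 0.432 -0.378 -0.001] [ 0.507 -0.302  0.012]
scene balance 0.73 [380. 275.] 1469 [0.396 0.018 0.078] [ 0.357 -0.022  0.002] [0.417 0.036 0.106]
scene balance 0.69 [417. 426.] 17255 [0.512 0.301 0.067] [0.361 0.212 0.034] [0.663 0.394 0.15 ]
scene jar 0.77 [380. 276.] 1501 [0.395 0.018 0.077] [ 0.356 -0.023  0.   ] [0.417 0.036 0.106]
scene flask 0.59 [331. 312.] 1384 [0.532 0.05  0.087] [0.5   0.02  0.006] [0.553 0.065 0.14 ]
scene amber 0.56 [297. 344.] 1169 [0.615 0.065 0.078] [0.588 0.039 0.005] [0.634 0.08  0.125]
top monitor_grip 0.87 [412. 156.] 1885 [ 0.654 -0.319  0.042] [ 0.6   -0.39   0.002] [ 0.711 -0.246  0.089]
top monitor_grip 0.71 [327. 155.] 1844 [ 0.657 -0.11   0.042] [ 0.622 -0.186
[... 333 characters left out ...]
0.143]
top source_top 0.24 [362. 236.] 1783 [ 0.467 -0.184  0.042] [ 0.395 -0.223  0.001] [ 0.542 -0.151  0.089]
top balance 0.82 [156. 220.] 12310 [0.511 0.3   0.063] [0.358 0.187 0.033] [0.652 0.397 0.152]
top balance 0.4 [264. 177.] 556 [0.594 0.041 0.086] [0.577 0.021 0.02 ] [0.623 0.07  0.127]
top flask 0.77 [268. 214.] 654 [0.51  0.025 0.097] [0.491 0.002 0.002] [0.544 0.055 0.143]
top amber 0.65 [263. 179.] 595 [0.594 0.042 0.085] [0.577 0.021 0.001] [0.625 0.075 0.127]
top amber 0.49 [268. 211.] 634 [0.511 0.025 0.097] [0.491 0.002 0.021] [0.544 0.056 0.143]
0.7 [0.24642086 0.6014922  0.2146144 ] [1.94559980e-05 1.93202894e-01 9.81158825e-01 3.53855568e-05] 1.0014847596192404 -0.0187
```

View pics/top0.png

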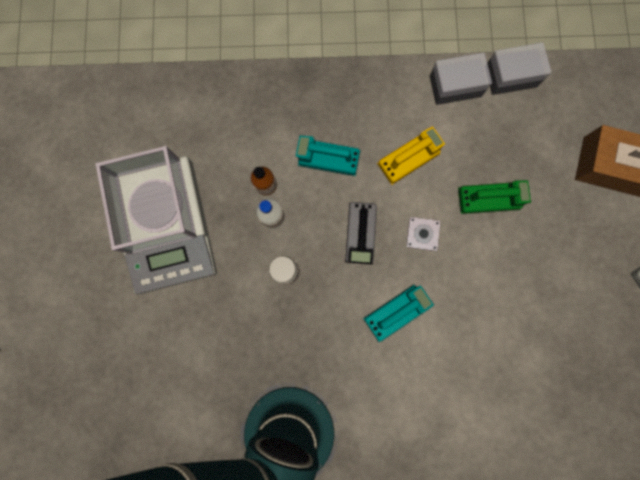

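View pics/scene0.png

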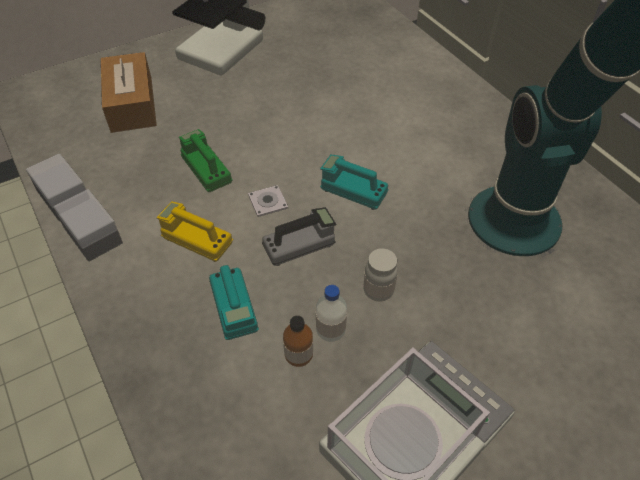

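Top view: the grey monitor (362,233) is the real one, with its display towards −x. The source is at (424,234), the pan at (153,205), and the balance is yawed about 10°. Next I measure these accurately.

Run:
```python
from h import *
for n in ["top","scene"]:
    c=arm.camera(n)
    def near(l,xy):
        b=[r for r in arm.regions_of(l,c) if len(pts(c,r["region"]))>5]
        return min(b,key=lambda r:np.linalg.norm(np.median(pts(c,r["region"]),0)[:2]-xy))["region"]
    P=pts(c,near("monitor_grip",(.467,-.18)))
    for lo,hi in [(.03,.05),(.08,.1)]:
        Q=P[(P[:,2]>lo)&(P[:,2]<hi)]; print(n,"mon",lo,cv2.minAreaRect((Q[:,:2]*1000).astype(np.float32)),len(Q))
    H=P[(P[:,2]>.075)&(np.abs(P[:,0]-.467)<.035)];print(" handle mid",np.median(H,0),H.min(0),H.max(0))
    A=pts(c); 
    Q=A[(np.hypot(A[:,0]-.465,A[:,1]+.344)<.056)&(A[:,2]>.0055)&(A[:,2]<.02)]
    print(n,"src",cv2.minAreaRect((Q[:,:2]*1000).astype(np.float32)),Q.mean(0))
    B=A[(A[:,0]>.3)&(A[:,0]<.75)&(A[:,1]>.12)&(A[:,1]<.45)]
    R=B[(B[:,2]>.144)&(B[:,2]<.156)]; print(n,"rim",cv2.minAreaRect((R[:,:2]*1000).astype(np.float32)),len(R))
    K=B[(B[:,2]>.066)&(B[:,2]<.074)]; print(n,"pan",cv2.minEnclosingCircle((K[:,:2]*1000).astype(np.float32)),np.median(K,0),len(K))
    W=B[(B[:,2]>.03)&(B[:,2]<.066)]; print(n,"body",cv2.minAreaRect((W[:,:2]*1000).astype(np.float32)),len(W))
    # pan heatmap
    h,_,_=np.histogram2d(K[:,0],K[:,1],bins=[np.arange(.44,.66,.01),np.arange(.2,.42,.01)]); print(h.astype(int)) if n=="top" else 0
```

```text
top mon 0.03 ((470.3351135253906, -187.64694213867188), (68.08029174804688, 149.78890991210938), 84.09785461425781) 950
top mon 0.08 ((467.0570068359375, -179.4236297607422), (106.80672454833984, 43.65247344970703), 1.7283629179000854) 370
 handle mid [ 0.46741715 -0.18689342  0.0869115 ] [ 0.43228556 -0.19923794  0.07524179] [ 0.50127381 -0.1753483   0.09296704]
top src ((469.67669677734375, -338.3531494140625), (92.28064727783203, 94.73512268066406), 86.51683807373047) [ 0.46539603 -0.34414723  0.00946944]
top rim ((547.8184204101562, 309.1017150878906), (203.30987548828125, 162.91033935546875), 12.802456855773926) 1212
top pan ((548.4776000976562, 307.0446472167969), 128.0721435546875) [0.54684633 0.31073453 0.07023813] 1935
top body ((503.3245849609375, 296.7414855957031), (299.5811767578125, 198.7646942138672), 12.68578052520752) 6275
[[ 0  0  0  0  0  0  0  0  0  3  3  1  3  2  0  0  0  0  0  0  0]
 [ 0  0  0  0  1  4  1  3  3  0  0  0  0  0  0  0  0  0  0  0  0]
 [ 0  3  6  2  1  0  0  0  0  0  0  0  0  0  0  0  6  0  0  0  0]
 [ 3  2  0  0  0  0  0  0  0  0  0  0  0  0  0  0 
[... 1368 characters left out ...]
8763427734375), (23.203044891357422, 102.92096710205078), 83.85176849365234) 333
 handle mid [ 0.46649879 -0.17969736  0.08336531] [ 0.43220009 -0.19624972  0.07510759] [ 0.50196575 -0.16155647  0.0913157 ]
scene src ((469.0251770019531, -339.6827087402344), (79.0339584350586, 75.63404846191406), 80.11299896240234) [ 0.46955414 -0.33878456  0.00798699]
scene rim ((549.1607666015625, 311.6753234863281), (203.38076782226562, 162.74855041503906), 12.958536148071289) 1905
scene pan ((549.6935424804688, 313.1570129394531), 127.88287353515625) [0.54911812 0.31199265 0.06859605] 3628
scene body ((505.6308898925781, 302.101806640625), (302.8125305175781, 200.15110778808594), 12.599224090576172) 7907
```

Call:
{"op": "arm_command", "data": {
  "plan": [
    {"yaw":-0.096,"gripper":-1},
    {"yaw":-0.096},
    {"yaw":-0.096},
    {"x":-0.04},
    {"x":-0.04},
    {"x":-0.04},
    {"x":-0.04},
    {"x":-0.04}
  ],
  "squeeze": 45
}}

```text
validation failed for argument at $.pl...
```

Call:
{"op": "arm_command", "data": {
  "plan": [
    {"x":-0.013,"y":-0.038},
    {"x":-0.013,"y":-0.038},
    {"x":-0.013,"y":-0.038},
    {"x":-0.013,"y":-0.038},
    {"x":-0.013,"y":-0.038},
    {"x":-0.013,"y":-0.038},
    {"x":-0.013,"y":-0.038},
    {"x":-0.013,"y":-0.038}
  ]
}}

```text
validation failed for argument at $.pl...
```

Call:
{"op": "arm_command", "data": {
  "plan": [
    {"y":-0.038},
    {"y":-0.038},
    {"y":-0.038},
    {"y":-0.038},
    {"y":-0.038},
    {"y":-0.038},
    {"y":-0.038},
    {"y":-0.038}
  ]
}}

```text
validation failed for argument at $.pl...
```

Call:
{"op": "arm_command", "data": {
  "plan": [
    {"y":-0.038},
    {"y":-0.038},
    {"y":-0.038},
    {"y":-0.038},
    {"y":0},
    {"y":0},
    {"y":0}
  ]
}}

```text
validation failed for argument at $.pl...
```

Run:
```python
from h import *
s=arm.read_state();print(s["time"],s["eef_pos"],s["orientation"])
c=arm.camera("wrist"); cv2.imwrite("pics/w1.png",c["pixels"])
P=pts(c)
P=P[(np.abs(P[:,0]-.47)<.12)&(np.abs(P[:,1]+.186)<.075)]
for lo,hi in [(.03,.05),(.08,.1)]:
    Q=P[(P[:,2]>lo)&(P[:,2]<hi)]; print("mon",lo,cv2.minAreaRect((Q[:,:2]*1000).astype(np.float32)),len(Q))
H=P[(P[:,2]>.075)&(np.abs(P[:,0]-.47)<.03)];print(H.min(0),H.max(0),np.median(H,0))
```

```text
0.9 [0.24644095 0.60146847 0.21461951] [2.71414679e-05 1.93206833e-01 9.81158049e-01 3.06879548e-05]
mon 0.03 ((0.0, 0.0), (0.0, 0.0), 0.0) 0
mon 0.08 ((0.0, 0.0), (0.0, 0.0), 0.0) 0Traceback (most recent call last):
  File "<stdin>", line 8, in <module>
    return umr_minimum(a, axis, None, out, keepdims, initial, where)
ValueError: zero-size array to reduction operation minimum which has no identity
```

View pics/w1.png

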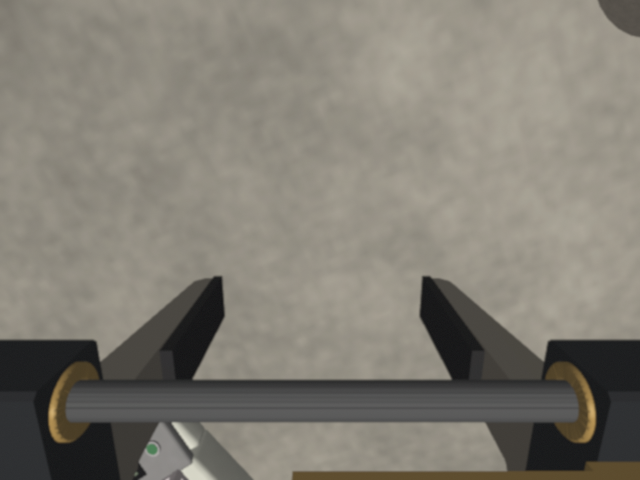

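The moves were refused and nothing moved. The wrist view shows only bench and the balance corner at the lower left (165,455). Rows probably need every field, so I'll give all five.

Call:
{"op": "arm_command", "data": {
  "plan": [
    {"x":0,"y":0,"z":0,"yaw":-0.096,"gripper":-1},
    {"x":0,"y":0,"z":0,"yaw":-0.096,"gripper":-1},
    {"x":0,"y":0,"z":0,"yaw":-0.096,"gripper":-1},
    {"x":-0.04,"y":0,"z":0,"yaw":0,"gripper":-1},
    {"x":-0.04,"y":0,"z":0,"yaw":0,"gripper":-1},
    {"x":-0.04,"y":0,"z":0,"yaw":0,"gripper":-1},
    {"x":-0.04,"y":0,"z":0,"yaw":0,"gripper":-1},
    {"x":-0.04,"y":0,"z":0,"yaw":0,"gripper":-1}
  ],
  "squeeze": 45
}}

```text
time: 1.62
eef_pos: [0.4472, 0.581, 0.2148]
orientation: [0.0, 0.05, 0.999, 0.0]
ft_force: [0.6, 0.0, -1.4]
opening: 0.998
gripper_force: 0.0
```

Call:
{"op": "arm_command", "data": {
  "plan": [
    {"x":-0.013,"y":-0.038,"z":0,"yaw":0,"gripper":-1},
    {"x":-0.013,"y":-0.038,"z":0,"yaw":0,"gripper":-1},
    {"x":-0.013,"y":-0.038,"z":0,"yaw":0,"gripper":-1},
    {"x":-0.013,"y":-0.038,"z":0,"yaw":0,"gripper":-1},
    {"x":-0.013,"y":-0.038,"z":0,"yaw":0,"gripper":-1},
    {"x":-0.013,"y":-0.038,"z":0,"yaw":0,"gripper":-1},
    {"x":-0.013,"y":-0.038,"z":0,"yaw":0,"gripper":-1},
    {"x":-0.011,"y":-0.038,"z":0,"yaw":0,"gripper":-1}
  ]
}}

```text
time: 2.28
eef_pos: [0.5168, 0.2666, 0.2148]
orientation: [0.0, 0.051, 0.999, 0.0]
ft_force: [1.2, -0.1, 0.1]
opening: 1.001
gripper_force: 0.0
```

Call:
{"op": "arm_command", "data": {
  "plan": [
    {"x":0,"y":-0.038,"z":0,"yaw":0,"gripper":-1},
    {"x":0,"y":-0.038,"z":0,"yaw":0,"gripper":-1},
    {"x":0,"y":-0.038,"z":0,"yaw":0,"gripper":-1},
    {"x":0,"y":-0.038,"z":0,"yaw":0,"gripper":-1},
    {"x":0,"y":-0.038,"z":0,"yaw":0,"gripper":-1},
    {"x":0,"y":-0.038,"z":0,"yaw":0,"gripper":-1},
    {"x":0,"y":-0.038,"z":0,"yaw":0,"gripper":-1},
    {"x":0,"y":-0.038,"z":0,"yaw":0,"gripper":-1}
  ]
}}

```text
time: 2.95
eef_pos: [0.4853, -0.0356, 0.215]
orientation: [0.0, 0.05, 0.999, 0.0]
ft_force: [0.0, 0.1, -0.2]
opening: 1.005
gripper_force: 0.0
```

Call:
{"op": "arm_command", "data": {
  "plan": [
    {"x":0,"y":-0.038,"z":0,"yaw":0,"gripper":-1},
    {"x":0,"y":-0.038,"z":0,"yaw":0,"gripper":-1},
    {"x":0,"y":-0.038,"z":0,"yaw":0,"gripper":-1},
    {"x":0,"y":-0.038,"z":0,"yaw":0,"gripper":-1},
    {"x":0,"y":0,"z":0,"yaw":0,"gripper":-1},
    {"x":0,"y":0,"z":0,"yaw":0,"gripper":-1}
  ]
}}

```text
time: 3.45
eef_pos: [0.4699, -0.1873, 0.2148]
orientation: [0.0, 0.053, 0.999, -0.0]
ft_force: [0.4, 0.1, -0.3]
opening: 0.997
gripper_force: 0.0
```

Run:
```python
from h import *
s=arm.read_state();print(s["time"],s["eef_pos"],s["orientation"])
c=arm.camera("wrist"); cv2.imwrite("pics/w2.png",c["pixels"])
P=pts(c)
P=P[(np.abs(P[:,0]-.47)<.12)&(np.abs(P[:,1]+.186)<.075)]
for lo,hi in [(.03,.05),(.08,.1)]:
    Q=P[(P[:,2]>lo)&(P[:,2]<hi)]; print("mon",lo,cv2.minAreaRect((Q[:,:2]*1000).astype(np.float32)),len(Q))
H=P[(P[:,2]>.075)&(P[:,2]<.1)&(np.abs(P[:,0]-.47)<.03)];print(len(H), H.min(0),H.max(0),np.median(H,0)) if len(H) else print("no handle")
```

```text
3.45 [ 0.46985022 -0.18734834  0.21475265] [ 1.96010441e-04  5.29310538e-02  9.98598119e-01 -2.48343523e-04]
mon 0.03 ((471.3141784667969, -187.024658203125), (68.09690856933594, 145.7272186279297), 84.02775573730469) 5861
mon 0.08 ((470.2370910644531, -186.88955688476562), (19.77849006652832, 102.36792755126953), 83.65129852294922) 3120
1877 [ 0.44002091 -0.19924326  0.07923035] [ 0.49996258 -0.17385945  0.08907674] [ 0.46865875 -0.18693003  0.086734  ]
```

View pics/w2.png

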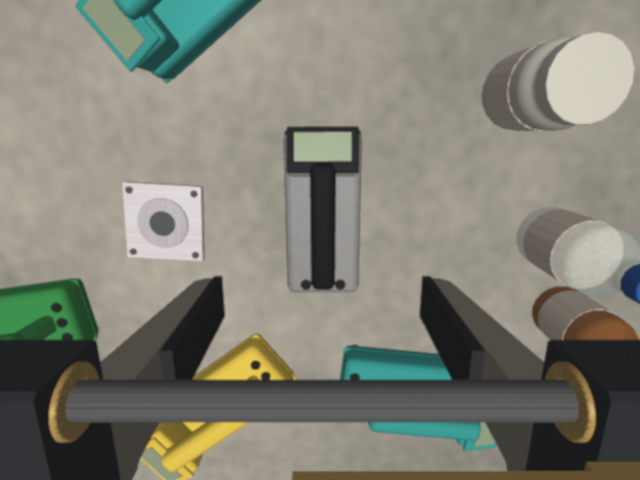

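The monitor is straight below, handle at (322,225). The source plate is at (163,222), the bottles are on the right, and the yaw matches. Descend and grip.

Call:
{"op": "arm_command", "data": {
  "plan": [
    {"x":-0.001,"y":0,"z":0.03,"yaw":0,"gripper":-1},
    {"x":0,"y":0,"z":0.03,"yaw":0,"gripper":-1},
    {"x":0,"y":0,"z":0.03,"yaw":0,"gripper":-1},
    {"x":0,"y":0,"z":0.03,"yaw":0,"gripper":-1},
    {"x":0,"y":0,"z":0.02,"yaw":0,"gripper":-1},
    {"x":0,"y":0,"z":0.017,"yaw":0,"gripper":-1},
    {"x":0,"y":0,"z":0,"yaw":0,"gripper":-1},
    {"x":0,"y":0,"z":0,"yaw":0,"gripper":1}
  ]
}}

```text
time: 4.17
eef_pos: [0.4713, -0.1835, 0.0572]
orientation: [-0.001, 0.049, 0.999, 0.001]
ft_force: [0.6, -0.4, -0.2]
opening: 0.949
gripper_force: 0.0
```

Call:
{"op": "arm_command", "data": {
  "plan": [
    {"x":0,"y":0,"z":0,"yaw":0,"gripper":1},
    {"x":0,"y":0,"z":0,"yaw":0,"gripper":1},
    {"x":0,"y":0,"z":0,"yaw":0,"gripper":1},
    {"x":0,"y":0,"z":0,"yaw":0,"gripper":1},
    {"x":0,"y":0,"z":0,"yaw":0,"gripper":1},
    {"x":0,"y":0,"z":0,"yaw":0,"gripper":1},
    {"x":0,"y":0,"z":0,"yaw":0,"gripper":1},
    {"x":0,"y":0,"z":0,"yaw":0,"gripper":1}
  ]
}}

```text
time: 4.83
eef_pos: [0.4714, -0.1852, 0.0577]
orientation: [0.0, 0.05, 0.999, 0.0]
ft_force: [0.1, -0.1, -0.1]
opening: 0.372
gripper_force: 0.0
```

Call:
{"op": "arm_command", "data": {
  "plan": [
    {"x":0,"y":0,"z":0,"yaw":0,"gripper":1},
    {"x":0,"y":0,"z":0,"yaw":0,"gripper":1},
    {"x":0,"y":0,"z":0,"yaw":0,"gripper":1},
    {"x":0,"y":0,"z":0,"yaw":0,"gripper":1},
    {"x":0,"y":0,"z":0,"yaw":0,"gripper":1},
    {"x":0,"y":0,"z":0,"yaw":0,"gripper":1},
    {"x":0,"y":0,"z":0,"yaw":0,"gripper":1},
    {"x":0,"y":0,"z":0,"yaw":0,"gripper":1}
  ]
}}

```text
time: 5.5
eef_pos: [0.4713, -0.1854, 0.0575]
orientation: [-0.0, 0.051, 0.999, -0.0]
ft_force: [-0.1, -1.1, -1.5]
opening: 0.21
gripper_force: 45.0
```

Gripped. Lift gently to 60 mm up, then look.

Call:
{"op": "arm_command", "data": {
  "plan": [
    {"x":0,"y":0,"z":-0.005,"yaw":0,"gripper":1},
    {"x":0,"y":0,"z":-0.01,"yaw":0,"gripper":1},
    {"x":0,"y":0,"z":-0.015,"yaw":0,"gripper":1},
    {"x":0,"y":0,"z":-0.015,"yaw":0,"gripper":1},
    {"x":0,"y":0,"z":-0.01,"yaw":0,"gripper":1},
    {"x":0,"y":0,"z":-0.005,"yaw":0,"gripper":1},
    {"x":0,"y":0,"z":0,"yaw":0,"gripper":1},
    {"x":0,"y":0,"z":0,"yaw":0,"gripper":1}
  ]
}}

```text
time: 6.17
eef_pos: [0.4712, -0.1848, 0.1175]
orientation: [-0.0, 0.05, 0.999, 0.0]
ft_force: [0.5, 0.1, -5.9]
opening: 0.212
gripper_force: 45.0
```

```bash
cat > m.py <<'E'
from h import *
s=arm.read_state();e=s["eef_pos"];print(s["time"],np.round(e,4),np.round(s["orientation"],3),s["ft_force"],s["gripper_force"])
c=arm.camera("wrist"); cv2.imwrite("pics/w3.png",c["pixels"])
P=pts(c)
N=P[(np.hypot(P[:,0]-e[0],P[:,1]-e[1])<.09)]
# case top: expected TCP z-0.018
Q=N[np.abs(N[:,2]-(e[2]-.018))<.009]
r=cv2.minAreaRect((Q[:,:2]*1000).astype(np.float32)); print("case",r,np.median(Q[:,2]),len(Q))
A=np.c_[Q[:,:2]-e[:2],np.ones(len(Q))]; print("plane",np.linalg.lstsq(A,Q[:,2],rcond=None)[0])
S=P[(np.hypot(P[:,0]-.467,P[:,1]+.342)<.056)&(P[:,2]>.0045)&(P[:,2]<.02)]
if len(S): print("src",cv2.minAreaRect((S[:,:2]*1000).astype(np.float32)),S.mean(0),len(S))
E
python3 m.py
```

```text
6.1667 [ 0.4712 -0.1848  0.1175] [-0.     0.05   0.999  0.   ] [ 0.49155245  0.13809763 -5.93998446] 44.997223019599915
case ((482.5691833496094, -186.5341339111328), (68.37113952636719, 91.8301010131836), 84.02906799316406) 0.10034346909288715 5477
plane [-0.00894167 -0.00653569  0.09985146]
src ((467.0650634765625, -343.94842529296875), (76.9516830444336, 76.72209167480469), 80.15762329101562) [ 0.4651432  -0.34244704  0.00893272] 10126
```

View pics/w3.png

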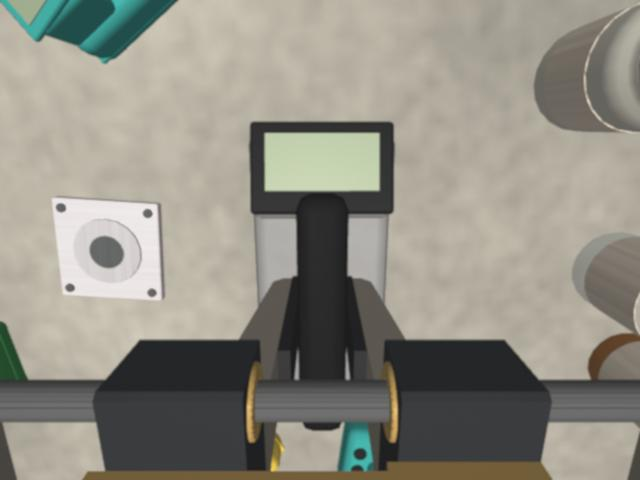

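Held level: the case plane slope is under 1° and the window is about 57 mm below the TCP. The source plate is at (107,248). Moving over the source.

Call:
{"op": "arm_command", "data": {
  "plan": [
    {"x":-0.001,"y":-0.01,"z":0,"yaw":0,"gripper":1},
    {"x":-0.002,"y":-0.022,"z":0,"yaw":0,"gripper":1},
    {"x":-0.002,"y":-0.03,"z":0,"yaw":0,"gripper":1},
    {"x":-0.002,"y":-0.03,"z":0,"yaw":0,"gripper":1},
    {"x":-0.002,"y":-0.03,"z":0,"yaw":0,"gripper":1},
    {"x":-0.002,"y":-0.022,"z":0,"yaw":0,"gripper":1},
    {"x":-0.001,"y":-0.0126,"z":0,"yaw":0,"gripper":1},
    {"x":0,"y":0,"z":0,"yaw":0,"gripper":1}
  ]
}}

```text
time: 6.88
eef_pos: [0.466, -0.3464, 0.1169]
orientation: [-0.0, 0.053, 0.999, -0.001]
ft_force: [-0.6, 0.3, -5.1]
opening: 0.215
gripper_force: 45.0
```

Call:
{"op": "arm_command", "data": {
  "plan": [
    {"x":0,"y":0,"z":0.004,"yaw":0,"gripper":1},
    {"x":0,"y":0,"z":0.008,"yaw":0,"gripper":1},
    {"x":0,"y":0,"z":0.01,"yaw":0,"gripper":1},
    {"x":0,"y":0,"z":0.008,"yaw":0,"gripper":1},
    {"x":0,"y":0,"z":0.004,"yaw":0,"gripper":1},
    {"x":0,"y":0,"z":0.003,"yaw":0,"gripper":1},
    {"x":0,"y":0,"z":0,"yaw":0,"gripper":1},
    {"x":0,"y":0,"z":0,"yaw":0,"gripper":1}
  ]
}}

```text
time: 7.55
eef_pos: [0.4676, -0.3421, 0.0805]
orientation: [-0.0, 0.05, 0.999, 0.0]
ft_force: [-0.5, 0.8, -4.8]
opening: 0.216
gripper_force: 45.0
```

```bash
python3 m.py
```

```text
7.55 [ 0.4676 -0.3421  0.0805] [-0.     0.05   0.999  0.   ] [-0.53379877  0.77878102 -4.79151062] 44.997278451919556
case ((478.81201171875, -343.99700927734375), (68.39659881591797, 91.40704345703125), 83.74700927734375) 0.06327342600213673 5479
plane [-0.00787214 -0.00727     0.06281255]
```

Window about 12.5 mm above the disc and centred. Hold.

Call:
{"op": "arm_command", "data": {
  "plan": [
    {"x":0,"y":0,"z":0,"yaw":0,"gripper":1},
    {"x":0,"y":0,"z":0,"yaw":0,"gripper":1},
    {"x":0,"y":0,"z":0,"yaw":0,"gripper":1},
    {"x":0,"y":0,"z":0,"yaw":0,"gripper":1},
    {"x":0,"y":0,"z":0,"yaw":0,"gripper":1},
    {"x":0,"y":0,"z":0,"yaw":0,"gripper":1},
    {"x":0,"y":0,"z":0,"yaw":0,"gripper":1},
    {"x":0,"y":0,"z":0,"yaw":0,"gripper":1}
  ]
}}

```text
time: 8.27
eef_pos: [0.4675, -0.3422, 0.0806]
orientation: [-0.0, 0.05, 0.999, 0.0]
ft_force: [0.3, -0.8, -5.6]
opening: 0.208
gripper_force: 45.0
```

Call:
{"op": "arm_command", "data": {
  "plan": [
    {"x":0,"y":0,"z":0,"yaw":0,"gripper":1},
    {"x":0,"y":0,"z":0,"yaw":0,"gripper":1},
    {"x":0,"y":0,"z":0,"yaw":0,"gripper":1},
    {"x":0,"y":0,"z":0,"yaw":0,"gripper":1},
    {"x":0,"y":0,"z":0,"yaw":0,"gripper":1},
    {"x":0,"y":0,"z":0,"yaw":0,"gripper":1},
    {"x":0,"y":0,"z":0,"yaw":0,"gripper":1},
    {"x":0,"y":0,"z":0,"yaw":0,"gripper":1}
  ]
}}

```text
time: 8.93
eef_pos: [0.4675, -0.3422, 0.0806]
orientation: [-0.0, 0.05, 0.999, 0.0]
ft_force: [0.3, -0.1, -5.2]
opening: 0.209
gripper_force: 45.0
```

Call:
{"op": "arm_command", "data": {
  "plan": [
    {"x":0,"y":0,"z":0,"yaw":0,"gripper":1},
    {"x":0,"y":0,"z":0,"yaw":0,"gripper":1},
    {"x":0,"y":0,"z":0,"yaw":0,"gripper":1},
    {"x":0,"y":0,"z":0,"yaw":0,"gripper":1},
    {"x":0,"y":0,"z":0,"yaw":0,"gripper":1},
    {"x":0,"y":0,"z":0,"yaw":0,"gripper":1},
    {"x":0,"y":0,"z":0,"yaw":0,"gripper":1},
    {"x":0,"y":0,"z":0,"yaw":0,"gripper":1}
  ]
}}

```text
time: 9.6
eef_pos: [0.4676, -0.3422, 0.0806]
orientation: [0.0, 0.05, 0.999, 0.0]
ft_force: [-0.4, -0.1, -6.0]
opening: 0.215
gripper_force: 45.0
```

Call:
{"op": "arm_command", "data": {
  "plan": [
    {"x":0,"y":0,"z":-0.008,"yaw":0,"gripper":1},
    {"x":0,"y":0,"z":-0.02,"yaw":0,"gripper":1},
    {"x":0,"y":0,"z":-0.03,"yaw":0,"gripper":1},
    {"x":0,"y":0,"z":-0.035,"yaw":0,"gripper":1},
    {"x":0,"y":0,"z":-0.035,"yaw":0,"gripper":1},
    {"x":0,"y":0,"z":-0.03,"yaw":0,"gripper":1},
    {"x":0,"y":0,"z":-0.02,"yaw":0,"gripper":1},
    {"x":0,"y":0,"z":-0.012,"yaw":0,"gripper":1}
  ]
}}

```text
time: 10.27
eef_pos: [0.4683, -0.343, 0.2744]
orientation: [0.002, 0.051, 0.999, -0.001]
ft_force: [-0.3, -0.4, -5.7]
opening: 0.214
gripper_force: 45.0
```

Call:
{"op": "arm_command", "data": {
  "plan": [
    {"x":0,"y":0.01,"z":0,"yaw":0,"gripper":1},
    {"x":0,"y":0.02,"z":0,"yaw":0,"gripper":1},
    {"x":0,"y":0.03,"z":0,"yaw":0,"gripper":1},
    {"x":0,"y":0.03,"z":0,"yaw":0,"gripper":1},
    {"x":0,"y":0.03,"z":0,"yaw":0,"gripper":1},
    {"x":0,"y":0.03,"z":0,"yaw":0,"gripper":1},
    {"x":0,"y":0.03,"z":0,"yaw":0,"gripper":1},
    {"x":0,"y":0.03,"z":0,"yaw":0,"gripper":1}
  ]
}}

```text
time: 10.93
eef_pos: [0.4873, -0.1307, 0.2688]
orientation: [-0.002, 0.05, 0.999, 0.0]
ft_force: [0.5, 0.0, -5.4]
opening: 0.214
gripper_force: 45.0
```

Call:
{"op": "arm_command", "data": {
  "plan": [
    {"x":-0.002,"y":0.03,"z":0,"yaw":0,"gripper":1},
    {"x":-0.002,"y":0.03,"z":0,"yaw":0,"gripper":1},
    {"x":-0.002,"y":0.03,"z":0,"yaw":0,"gripper":1},
    {"x":-0.002,"y":0.03,"z":0,"yaw":0,"gripper":1},
    {"x":-0.002,"y":0.03,"z":0,"yaw":0,"gripper":1},
    {"x":-0.002,"y":0.03,"z":0,"yaw":0,"gripper":1},
    {"x":-0.002,"y":0.03,"z":0,"yaw":0,"gripper":1},
    {"x":-0.0015,"y":0.03,"z":0,"yaw":0,"gripper":1}
  ]
}}

```text
time: 11.6
eef_pos: [0.5267, 0.1059, 0.2686]
orientation: [-0.002, 0.05, 0.999, -0.0]
ft_force: [0.3, 0.2, -5.2]
opening: 0.214
gripper_force: 45.0
```

Call:
{"op": "arm_command", "data": {
  "plan": [
    {"x":0,"y":0.03,"z":0,"yaw":0,"gripper":1},
    {"x":0,"y":0.03,"z":0,"yaw":0,"gripper":1},
    {"x":0,"y":0.03,"z":0,"yaw":0,"gripper":1},
    {"x":0,"y":0.03,"z":0,"yaw":0,"gripper":1},
    {"x":0,"y":0.03,"z":0,"yaw":0,"gripper":1},
    {"x":0,"y":0.03,"z":0,"yaw":0,"gripper":1},
    {"x":0,"y":0.0175,"z":0,"yaw":0,"gripper":1},
    {"x":0,"y":0.01,"z":0,"yaw":0,"gripper":1}
  ]
}}

```text
time: 12.27
eef_pos: [0.5472, 0.3134, 0.2685]
orientation: [-0.002, 0.048, 0.999, -0.0]
ft_force: [0.5, -1.2, -6.1]
opening: 0.211
gripper_force: 45.0
```

Call:
{"op": "arm_command", "data": {
  "plan": [
    {"x":0,"y":0,"z":0,"yaw":-0.04,"gripper":1},
    {"x":0,"y":0,"z":0,"yaw":-0.08,"gripper":1},
    {"x":0,"y":0,"z":0,"yaw":-0.08,"gripper":1},
    {"x":0,"y":0,"z":0,"yaw":-0.08,"gripper":1},
    {"x":0,"y":0,"z":0,"yaw":-0.044,"gripper":1},
    {"x":0,"y":0,"z":0,"yaw":0,"gripper":1},
    {"x":0,"y":0,"z":0,"yaw":0,"gripper":1},
    {"x":0,"y":0,"z":0,"yaw":0,"gripper":1}
  ]
}}

```text
time: 12.93
eef_pos: [0.5491, 0.3094, 0.2702]
orientation: [-0.0, -0.11, 0.994, -0.0]
ft_force: [0.2, 0.2, -5.4]
opening: 0.214
gripper_force: 45.0
```

```bash
cat >> m.py <<'E'
for n in ["wrist","top","scene"]:
    if n!="wrist": c=arm.camera(n); P=pts(c)
    R=P[(np.abs(P[:,2]-.15)<.005)&(np.hypot(P[:,0]-.5485,P[:,1]-.31)<.15)]
    if len(R): print(n,"rim",cv2.minAreaRect((R[:,:2]*1000).astype(np.float32)),len(R))
    Q=P[(np.abs(P[:,2]-(e[2]-.018))<.006)&(np.hypot(P[:,0]-e[0],P[:,1]-e[1])<.09)]
    if len(Q): print(n,"case",cv2.minAreaRect((Q[:,:2]*1000).astype(np.float32)),len(Q))
E
python3 m.py; cp pics/w3.png pics/w4.png
```

```text
12.9333 [0.5491 0.3094 0.2702] [-0.    -0.11   0.994 -0.   ] [ 0.24317592  0.1828218  -5.35103165] 44.99730885028839
case ((560.4508056640625, 311.3706359863281), (91.49090576171875, 68.18196105957031), 12.43054485321045) 0.25291042035878764 5473
plane [-0.00541486 -0.01030205  0.25245225]
wrist rim ((544.4594116210938, 308.97772216796875), (195.10220336914062, 162.23361206054688), 12.861369132995605) 7854
wrist case ((560.419921875, 311.33758544921875), (91.52347564697266, 67.94380187988281), 12.520788192749023) 5451
top rim ((547.5827026367188, 309.2166748046875), (202.67477416992188, 163.086181640625), 12.9744873046875) 810
top case ((547.6061401367188, 306.8575134277344), (147.9042510986328, 67.74018859863281), 12.590828895568848) 632
scene rim ((549.2781982421875, 311.561767578125), (203.26304626464844, 162.35166931152344), 12.836324691772461) 1394
scene case ((552.1688232421875, 312.27166748046875), (147.62167358398438, 67.87387084960938), 12.625516891479492) 2106
```

View pics/w4.png

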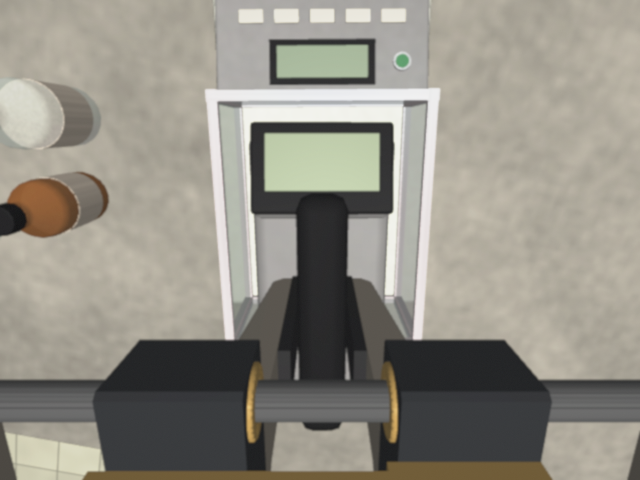

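The monitor is centred and aligned inside the shield frame: the rim spans columns 210–438 at the front and the monitor head 250–393. The offset from the rim centre is about 2 mm, so I descend straight.

Call:
{"op": "arm_command", "data": {
  "plan": [
    {"x":0.001,"y":0,"z":0.006,"yaw":0,"gripper":1},
    {"x":0,"y":0,"z":0.014,"yaw":0,"gripper":1},
    {"x":0,"y":0,"z":0.016,"yaw":0,"gripper":1},
    {"x":0,"y":0,"z":0.016,"yaw":0,"gripper":1},
    {"x":0,"y":0,"z":0.016,"yaw":0,"gripper":1},
    {"x":0,"y":0,"z":0.014,"yaw":0,"gripper":1},
    {"x":0,"y":0,"z":0.008,"yaw":0,"gripper":1},
    {"x":0,"y":0,"z":0,"yaw":0,"gripper":1}
  ]
}}

```text
time: 13.75
eef_pos: [0.5469, 0.3094, 0.1781]
orientation: [-0.002, -0.111, 0.994, -0.001]
ft_force: [-0.2, -0.4, -5.6]
opening: 0.214
gripper_force: 45.0
```

```bash
python3 m.py
```

```text
13.75 [0.5469 0.3094 0.1781] [-0.002 -0.111  0.994 -0.001] [-0.20913393 -0.35607621 -5.6053014 ] 44.99700307846069
case ((549.7528076171875, 310.2134704589844), (108.42591094970703, 160.75747680664062), 12.80942440032959) 0.16065874079494463 6911
plane [-0.04739361 -0.01706612  0.15808765]
wrist rim ((547.9452514648438, 309.5804138183594), (202.2369384765625, 162.95419311523438), 12.891305923461914) 15078
wrist case ((558.0524291992188, 311.3024597167969), (91.68080139160156, 68.00801849365234), 12.666361808776855) 5457
top rim ((547.720947265625, 308.9970397949219), (204.40232849121094, 163.40431213378906), 12.768478393554688) 1007
top case ((538.1079711914062, 293.1333312988281), (134.056396484375, 150.89041137695312), 53.11684036254883) 514
scene rim ((550.1707153320312, 311.8099670410156), (201.3951416015625, 161.8658905029297), 12.809674263000488) 1275
scene case ((552.0355224609375, 312.44537353515625), (147.80902099609375, 68.79047393798828), 13.02758502960205) 1888
```

Call:
{"op": "arm_command", "data": {
  "plan": [
    {"x":0,"y":0,"z":0.005,"yaw":0,"gripper":1},
    {"x":0,"y":0,"z":0.008,"yaw":0,"gripper":1},
    {"x":0,"y":0,"z":0.008,"yaw":0,"gripper":1},
    {"x":0,"y":0,"z":0.008,"yaw":0,"gripper":1},
    {"x":0,"y":0,"z":0.006,"yaw":0,"gripper":1},
    {"x":0,"y":0,"z":0.004,"yaw":0,"gripper":1},
    {"x":0,"y":0,"z":0,"yaw":0,"gripper":1},
    {"x":0,"y":0,"z":0,"yaw":0,"gripper":1}
  ]
}}

```text
time: 14.57
eef_pos: [0.5481, 0.3101, 0.1412]
orientation: [-0.0, -0.111, 0.994, -0.0]
ft_force: [0.0, 1.2, -5.4]
opening: 0.214
gripper_force: 45.0
```

Call:
{"op": "arm_command", "data": {
  "plan": [
    {"x":0,"y":0,"z":0,"yaw":0,"gripper":1},
    {"x":0,"y":0,"z":0,"yaw":0,"gripper":1},
    {"x":0,"y":0,"z":0,"yaw":0,"gripper":1},
    {"x":0,"y":0,"z":0,"yaw":0,"gripper":1},
    {"x":0,"y":0,"z":0,"yaw":0,"gripper":1},
    {"x":0,"y":0,"z":0,"yaw":0,"gripper":1},
    {"x":0,"y":0,"z":0,"yaw":0,"gripper":1},
    {"x":0,"y":0,"z":0,"yaw":0,"gripper":1}
  ]
}}

```text
time: 15.23
eef_pos: [0.5482, 0.3102, 0.1416]
orientation: [0.0, -0.111, 0.994, 0.0]
ft_force: [-0.5, 0.3, -4.8]
opening: 0.217
gripper_force: 45.0
```

```bash
python3 m.py; python3 -c "
from h import *
cv2.imwrite('pics/s5.png',arm.camera('scene')['pixels'])"
```

```text
15.2333 [0.5482 0.3102 0.1416] [ 0.    -0.111  0.994  0.   ] [-0.53289975  0.34311495 -4.77160215] 44.997366070747375
case ((551.5473022460938, 310.86065673828125), (107.09963989257812, 152.0478515625), 13.224883079528809) 0.12434187027128264 9824
plane [-0.01042571 -0.00351748  0.12382266]
wrist rim ((544.8005981445312, 309.08160400390625), (196.07272338867188, 162.56967163085938), 12.943268775939941) 23493
wrist case ((551.5715942382812, 310.78009033203125), (107.08447265625, 151.72384643554688), 13.215091705322266) 8326
top rim ((547.7362060546875, 308.781494140625), (204.4684295654297, 163.18441772460938), 12.672762870788574) 1026
top case ((543.083740234375, 306.3333740234375), (140.42308044433594, 156.6375732421875), 12.051770210266113) 581
scene rim ((549.1110229492188, 311.72900390625), (202.9556427001953, 161.94821166992188), 12.76921558380127) 1264
scene case ((551.3778686523438, 313.6294250488281), (147.91929626464844, 155.85934448242188), 13.552959442138672) 1778
```

View pics/s5.png

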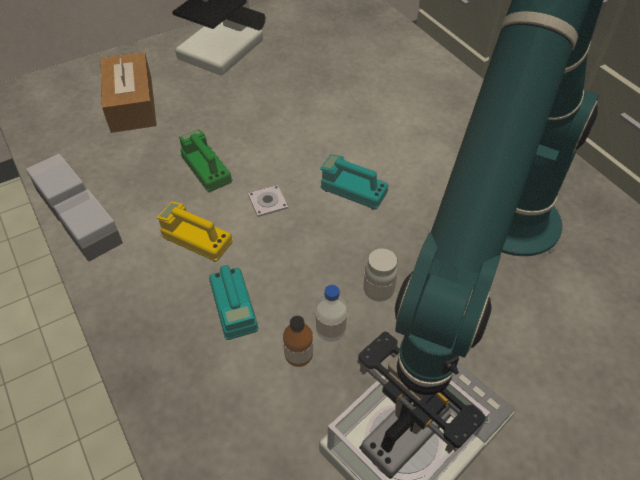

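The scene picture shows the monitor inside the shield, centred over the pan around (405,450), with the bottles unmoved. The window is at about z = 0.084, 14 mm above the pan, still and level. Handing in.

```bash
python3 -c "
from bench import arm
print(arm.close_job())"
```

```text
the job is handed in; nothing more can be done
None
```

The monitor was held level for about 2 s some 12 mm above the check source, then carried over the glass and handed in still gripped, centred and aligned about 14 mm above the pan; I saw no sign of contact and the bottles had not moved, but no verdict came back.

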